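# Tip the cell box down and push it home in its bracket

## Robot

A 6-joint arm with a two-finger parallel gripper is mounted at the origin on a cart in front of the work surface, level with it; the furniture and walls round the work are solid. World frame = base frame: x ahead of the robot, y to its left, z up, the work surface at z = 0. Lengths are in m, angles in rad, forces in N, time in s.
With the tool pointing down it reaches from about 0.3 to 0.825 m from the base axis. Payload 5.4 kg.
Tool frame: the origin (TCP) lies at the very end of the fingers, on their centre line; the grasp point (between the pads) lies 19 mm behind it (env.grip_point_offset is the distance from the TCP to the grasp point, in m); z points along the fingers, y is the line along which they close (so a half turn about z gives the same grasp; the last joint's range is limited). The gripper opens to 92 mm and grips with 3 to 60 N. Pads are 20 mm wide; open, the fingers measure 128 mm over their backs; the gripper's body (75 mm by 189 mm) begins 69 mm behind the grasp point.
Start: joints at [-1.363, 0.158, 1.597, -0, 1.386, -0.21], TCP at [0.233, -0.526, 0.215] pointing down, gripper open.
Joint ranges: [-2.91, 2.91], [-0.94, 2.29], [0.18, 2.7], [-1.29, 4.43], [0.17, 2.64], [-3, 3]. Speed limits (rad/s): [2.57, 2.57, 3.14, 3.14, 3.14, 3.14].

## Interface

Orientations are given as a unit quaternion [w, x, y, z].
In Python, from bench import telemetry, imaging, order, env gives the robot as it stands.
- The arm moves only by the tool carry_out, never from a script. Its argument "moves" is a list of rows, each a list of 3 entries, a list of its own where there are three numbers: the closure in counts, from 0 (fully open) to 255 (shut), then the shift along the tool's x, y, z in m, then the turn, a rotation vector about the tool's x, y, z in rad. In form: [[claw, [tx, ty, tz], [ax, ay, az]], ...]. A call has exactly 5 rows; each row shifts and turns the commanded pose from where the row before left it, along the tool's axes as they then stand; what a row does not reach is not made up. A row lasts 1/8 s, in which the tool goes at most 62.5 mm and 10.7 degrees, less where a joint would pass 70% of its speed; a pose out of reach is approached as far as the arm can. A call with a gripper value outside its range is refused whole. The fingers move at their own pace and stop on an object; "squeeze" is the grip in N (left out, the last holds). Time passes only in rows, so rows that do not move let the fingers close, or fill a call up. It gives the time, the measured TCP pose, the force, the opening and the grip force at its end, in the units of the state.
- telemetry.read_state(): the state, without advancing time (a new reading comes with each control period).
- imaging.read_camera(name): name is "scene" or "top" or "wrist"; returns the picture (384x512x3 uint8, blue, green, red); there is no depth.
- imaging.camera_params(name): a dict with "mtx" (3x3 intrinsics, pixels), "R" (3x3) and "t" (3): a world point X has camera coordinates R X + t. Camera axes: x right, y down, z forward; pixel columns grow to the right and rows downward; lengths in m; the calibration is good to about 2 mm. A picture is of the moment at which its call begins: read the wrist's pose just before it. camera_params takes no time and is no camera call; for the wrist camera it gives the pose at the moment of the call.
- order.job_done(): hands the job in; it is judged then, once.
The state is a dict: "t": time; "q": joint angles; "qvel": joint speeds; "effort": joint torques, N m; "eef_pos": TCP position; "tool_rot": TCP orientation; "force": force on the tool from outside, world axes, zero at the start; "ft_torque": the same for the moment, N m; "gripper_width": finger opening in m; "finger_force": force on a finger pad.
Only numpy, scipy, OpenCV 4.12 (cv2) and the standard library are available. Lean on these libraries where they do the work, as an engineer would, in place of code of your own. Each camera call takes 0.05 s, during which the arm holds its last target. There are 200 camera calls.

## Task

The box of glass cells has been left standing on end in front of its docking bracket. Push it over towards the bracket so that it lies flat on its base with the lid up, then push it along the worktop into the bracket until it is fully home against the back stop. Only push it, never pick it up or lift it; leave the other things where they stand, and finish clear of the box.

Things in the scene. Friction and masses are not known exactly. Their poses are not given: they have to be found in the camera images.
- box_centre (a point): centre of the box of glass cells: a closed rigid box, pale clear lid on grey body, 97 mm long, 65 wide, 36 thick from base to lid, about 120 g. Axes: y along its length, x its width, z from base to lid. At first it stands on end, 97 mm tall, y up, base towards the bracket's mouth, lid away, square to it within 0.08 rad. Lying on its base, its centre is 18 mm up and y points into the bracket.
- cell_box: the same box; origin at the centre of its base (18 mm from the centre point, against z), same axes as box_centre. It slides on the worktop and topples if pushed high up, over the lower edge of its base side.
- dock: docking bracket: a low U of aluminium strip fixed to the worktop, with open top, no floor, and a mouth. Origin on the worktop in the middle of the mouth; x points level from the mouth in to the back stop, z up. Rails 22 mm tall, 4 thick, 71 apart inside, from x = 20 mm inward; before them lips flare to 99 mm apart at x = 0. The box's centre stands at first at x = -137 to -125 mm.
- dock_stop (a point): middle of the inner face of the bracket's back stop, at worktop level, x = 70 mm from the mouth; the stop is 26 mm tall. When the box is home its leading end touches this face, its centre is 48.5 mm before it, and 27 mm of its length sticks out of the mouth.
- beaker_50_foot (a point): bystander, loose, to be left alone: a small clear glass beaker, 54 mm wide, 66 mm tall; the point is the centre of its underside
- vial_1_foot (a point): bystander, loose, to be left alone: a small glass sample vial with a cap, 22 mm wide, 58 mm tall; the point is the centre of its underside
- pipette_bulb_foot (a point): bystander, loose, to be left alone: a rubber pipette bulb standing on its foot, 52 mm wide, 86 mm tall; the point is the centre of its underside
- crucible_foot (a point): bystander, loose, to be left alone: a small porcelain crucible, 39 mm wide at the rim, 30 mm tall; the point is the centre of its underside
- dropper_amber_foot (a point): bystander, loose, to be left alone: a small amber glass dropper bottle, 33 mm wide, 63 mm tall; the point is the centre of its underside
- stopper_big_foot (a point): bystander, loose, to be left alone: a rubber stopper, 36 mm wide, 32 mm tall; the point is the centre of its underside
Not all that is in view belongs to the job. Leave any pink look-alike of the cell_box alone.

How it is judged:
On the way, in this order (a step that is already met when the one before it is completed fails the run):
1. the box has been tipped over and lies flat on its base, lid up, not yet home in the bracket (angle between box_centre's own z axis and vertical below 0.1 rad and height (world z) of box_centre below 0.024 m and x of box_centre in the frame of dock below 0.008 m), for 0.2 s.
2. the box is home in the bracket (x of box_centre in the frame of dock above 0.0155 m and angle between the y axis of cell_box and the x axis of dock, either way round below 0.1 rad and y of box_centre in the frame of dock between -0.008 and 0.008 m and angle between box_centre's own z axis and vertical below 0.1 rad and height (world z) of box_centre below 0.024 m), for 0.2 s.
At the end, for the whole second after the job is handed in: the box lies still and flat on its base, lid up (within 0.1 rad), between the rails of the bracket (centre within 8 mm of its middle line, long side along it within 0.1 rad), its leading end within about 6 mm of the back stop (all of step 2 and linear speed of cell_box below 0.01 m/s); the robot touches nothing.
It fails at once if the box is lifted off the worktop (height (world z) of box_centre above 0.066 m or (angle between box_centre's own z axis and vertical below 0.2 rad and height (world z) of box_centre above 0.036 m)).
It fails at once if a bystander is pushed aside or knocked over (distance of any of beaker_50_foot, vial_1_foot, pipette_bulb_foot, crucible_foot, dropper_amber_foot, stopper_big_foot from where it was at the start of the episode above 0.015 m or angle between any of beaker_50_foot, vial_1_foot, pipette_bulb_foot, crucible_foot, dropper_amber_foot, stopper_big_foot's own z axis and vertical above 0.5 rad).
It also fails if it takes over 43 s, if anything falls off the work surface, if the arm or the gripper's body presses on something with over 40 N, if the wrist force passes 120 N, or if a joint passes its speed limit or range.

## Working session

There is one attempt and no reset: what is moved stays moved. The work goes in short steps, Python scripts to look and compute and a tool call to move; the robot and the scene stay as the last step left them, time stands still between calls to the robot, and variables do not carry over. Pictures are saved under pics/ and viewed, at most 10 in all, crops included, and the job is handed in when it is done.

Besides the shell and the picture viewer there is one more tool, called after "Request:" by a JSON object that holds its "name" and its "arguments", one argument or row to a line. carry_out: Moves the arm, as the interface text tells. Its arguments: {"type":"object","properties":{"moves":{"type":"array","items":{"type":"array"}},"squeeze":{"type":"number"}},"required":["moves"]}

```bash
mkdir -p pics; ls; python3 - <<'E'
from bench import telemetry, imaging, order, env
import cv2,numpy as np
s=telemetry.read_state();print({k:np.round(v,3).tolist() for k,v in s.items()})
for n in("scene","top"):
    im=imaging.read_camera(n);cv2.imwrite(f"pics/{n}0.png",im)
    p=imaging.camera_params(n);print(n,np.round(p["mtx"],1).tolist(),np.round(p["R"],3).tolist(),np.round(p["t"],3).tolist())
a=cv2.imread("pics/top0.png");cv2.imwrite("pics/top0b.png",cv2.resize(a,(800,600)))
a=cv2.imread("pics/scene0.png");cv2.imwrite("pics/scene0b.png",cv2.resize(a,(800,600)))
E
```

```text
pics
{'t': 0.0, 'q': [-1.363, 0.159, 1.598, -0.0, 1.386, -0.21], 'qvel': [0.0, 0.0, 0.0, -0.002, -0.002, -0.001], 'effort': [0.001, -38.556, -32.211, 0.07, 0.038, -0.0], 'eef_pos': [0.233, -0.525, 0.214], 'tool_rot': [-0.001, 0.978, 0.207, -0.0], 'force': [0.241, 0.688, -0.582], 'ft_torque': [0.012, 0.004, 0.025], 'finger_force': 0.0, 'gripper_width': 0.092}
scene [[470.4, 0.0, 260.8], [0.0, 470.4, 184.8], [0.0, 0.0, 1.0]] [[-0.523, -0.852, 0.003], [-0.519, 0.316, -0.794], [0.676, -0.417, -0.608]] [0.366, 0.299, 0.644]
top [[485.4, 0.0, 243.0], [0.0, 485.4, 188.8], [0.0, 0.0, 1.0]] [[-0.016, -1.0, -0.003], [-0.978, 0.016, -0.21], [0.21, -0.0, -0.978]] [0.082, 0.528, 1.017]
```

View pics/top0b.png

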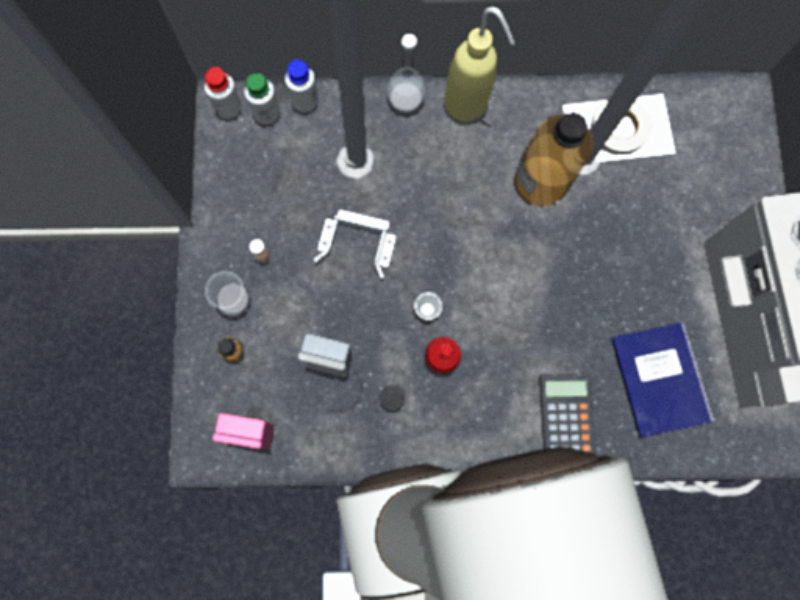

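View pics/scene0b.png

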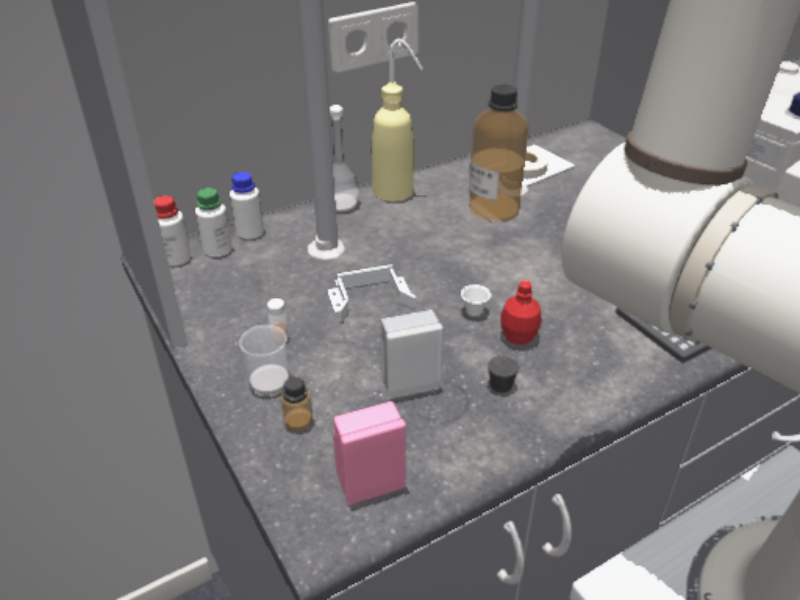

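The grey box at top (326,355) and scene (412,355) is the clear-lidded cell box. The pink one at top (242,432) and scene (370,452) is the look-alike. The dock's U is at top (355,240), with its mouth facing the box. I'll confirm with a crop and take measurements.

```bash
cat > h.py <<'E'
import numpy as np,cv2
from bench import telemetry,imaging,order,env
def ray(n,uv,z,p=None):
    p=p or imaging.camera_params(n)
    K,R,t=p["mtx"],np.array(p["R"]),np.array(p["t"])
    d=R.T@np.linalg.solve(K,np.array([uv[0],uv[1],1.]));c=-R.T@t
    return (c+d*(z-c[2])/d[2])
def proj(n,X):
    p=imaging.camera_params(n);q=p["mtx"]@(np.array(p["R"])@np.array(X)+np.array(p["t"]));return q[:2]/q[2]
E
python3 - <<'E'
from h import *
a=cv2.imread("pics/top0.png")
c=a[120:270,120:320];cv2.imwrite("pics/crop.png",cv2.resize(c,(800,600),interpolation=cv2.INTER_CUBIC))
g=cv2.cvtColor(a,cv2.COLOR_BGR2GRAY)
for th in(110,140,190):
    m=(g>th).astype(np.uint8)
    n,l,s,ce=cv2.connectedComponentsWithStats(m)
    for i in range(1,n):
        x,y,w,h,A=s[i]
        if A>25 and 120<ce[i][0]<320 and 110<ce[i][1]<290:
            r=cv2.minAreaRect(cv2.findContours((l==i).astype(np.uint8),0,1)[0][0])
            print(th,s[i].tolist(),np.round(ce[i],1),np.round(cv2.boxPoints(r),1).tolist())
E
```

```text
110 [125, 111, 13, 9, 49] [131.3 114.6] [[123.80000305175781, 115.5999984741211], [135.8000030517578, 109.5999984741211], [138.1999969482422, 114.4000015258789], [126.19999694824219, 120.4000015258789]]
110 [190, 114, 13, 11, 60] [195.6 119.1] [[188.5, 119.5], [196.5, 111.5], [202.5, 117.5], [194.5, 125.5]]
110 [119, 131, 18, 34, 270] [128.3 147.3] [[116.19999694824219, 161.1999969482422], [125.19999694824219, 129.60000610351562], [141.10000610351562, 134.1999969482422], [132.10000610351562, 165.6999969482422]]
110 [135, 132, 15, 19, 73] [140.9 142.1] [[133.89999389648438, 149.1999969482422], [141.5, 130.1999969482422], [149.3000030517578, 133.3000030517578], [141.6999969482422, 152.3000030517578]]
110 [148, 135, 18, 18, 112] [155.1 142.2] [[142.39999389648438, 141.39999389648438], [159.5, 131.5], [166.5, 143.5], [149.5, 153.5]]
110 [270, 143, 6, 9, 30] [272.5 147.1] [[270.0, 143.0], [275.0, 143.0], [275.0, 151.0], [270.0, 151.0]]
110 [159, 152, 12, 14, 112] [164.2 157.9] [[156.5, 157.5], [164.0, 150.0], [173.0, 159.0], [165.5, 166.5]]
110 [131, 173, 28, 28, 560] [144.8 186.8] [[131.
[... 3873 characters left out ...]
10351562], [222.1999969482422, 220.3000030517578], [219.60000610351562, 230.60000610351562]]
190 [191, 226, 29, 10, 99] [205.  230.6] [[190.60000610351562, 228.60000610351562], [191.39999389648438, 225.60000610351562], [219.60000610351562, 232.60000610351562], [218.8000030517578, 235.6999969482422]]
190 [139, 265, 29, 16, 325] [153.  272.6] [[138.1999969482422, 275.8999938964844], [140.10000610351562, 264.70001220703125], [167.89999389648438, 269.29998779296875], [166.10000610351562, 280.5]]
190 [137, 278, 29, 8, 95] [150.9 281.7] [[136.6999969482422, 280.8999938964844], [137.1999969482422, 277.70001220703125], [165.39999389648438, 282.3999938964844], [164.89999389648438, 285.6000061035156]]
```

View pics/crop.png

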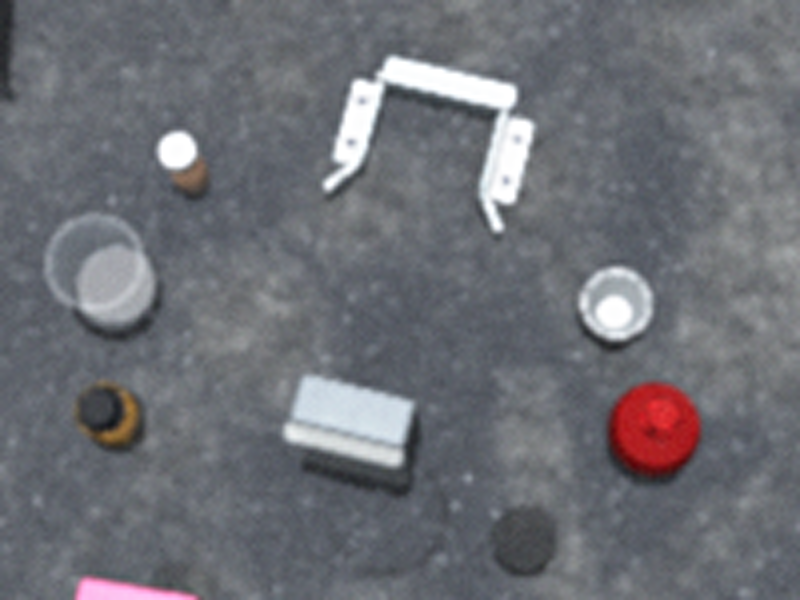

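The crop shows the grey box with its top face at about (303,376), (414,402), (402,448), (290,424). The dock's stop face foot runs (380,80) to (515,108), and the lip tips are at (328,186) and (499,230). This one is grey with a pale strip on the robot side and stands before the mouth, so it is the cell box.

```bash
python3 - <<'E'
from h import *
f=lambda x,y,z:np.round(ray("top",(120+x/4-.4,120+y/4-.4),z),4)
A=f(380,80,0);B=f(515,108,0)
print("stop foot",A,B,"top back",f(387,57,.026),f(517,87,.026),"topfront",f(385,66,.026),f(516,95,.026))
print("lips",f(328,186,.022),f(499,230,.022),"rail inner ends",f(358,165,.022),f(485,195,.022))
for q in[(303,376),(414,402),(412,440),(408,446),(403,466),(294,421),(285,440)]:print(q,f(*q,.097))
print("shadow/foot",f(408,490,0),f(305,465,0))
for n,q,z in[("vial",(178,150),.058),("beaker",(94,260),.066),("drop",(101,407),.063),("stopper",(525,540),.032),("bulb",(665,412),.086),("cruc",(616,302),.03)]:print(n,f(*q,z))
print("pink",f(130,600,.097), "post",ray("top",(355/1.5625,165/1.5625),0))
# scene corners of box top and bottom
for q,z in[((384,326),.097),((440,318),.097),((388,395),0),((441,389),0)]:print("scene",q,np.round(ray("scene",(q[0]/1.5625,q[1]/1.5625),z),4))
s=cv2.imread("pics/scene0.png")[190:260,205:305];cv2.imwrite("pics/crop2.png",cv2.resize(s,(800,560),interpolation=cv2.INTER_CUBIC))
E
```

```text
stop foot [0.6623 0.1393 0.    ] [0.6436 0.0593 0.    ] top back [0.6679 0.1337 0.026 ] [0.6483 0.0583 0.026 ] topfront [0.6624 0.1349 0.026 ] [0.6435 0.0589 0.026 ]
lips [0.5918 0.1682 0.022 ] [0.5641 0.0701 0.022 ] rail inner ends [0.6041 0.1509 0.022 ] [0.585  0.0778 0.022 ]
(303, 376) [0.4689 0.1746 0.097 ]
(414, 402) [0.4542 0.1164 0.097 ]
(412, 440) [0.4342 0.1176 0.097 ]
(408, 446) [0.4311 0.1197 0.097 ]
(403, 466) [0.4207 0.1223 0.097 ]
(294, 421) [0.4452 0.1792 0.097 ]
(285, 440) [0.4353 0.1838 0.097 ]
shadow/foot [0.4182 0.1242 0.    ] [0.4334 0.1829 0.    ]
vial [0.6045 0.2491 0.058 ]
beaker [0.5403 0.2928 0.066 ]
drop [0.4593 0.2874 0.063 ]
stopper [0.3864 0.0587 0.032 ]
bulb [ 0.4484 -0.0159  0.086 ]
cruc [0.5193 0.0047 0.03  ]
pink [0.3541 0.2628 0.097 ] post [0.74780135 0.10858479 0.        ]
scene (384, 326) [0.4565 0.1799 0.097 ]
scene (440, 318) [0.4357 0.1189 0.097 ]
scene (388, 395) [0.4449 0.183  0.    ]
scene (441, 389) [0.4206 0.124  0.    ]
```

View pics/crop2.png

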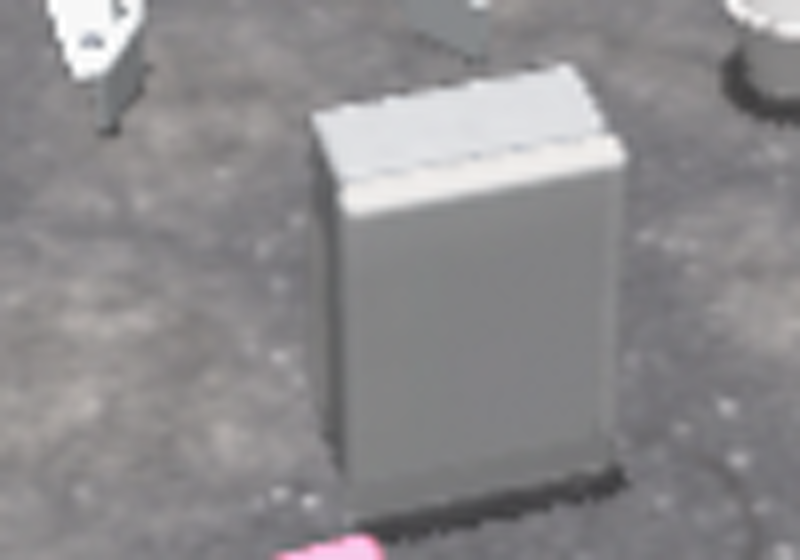

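Request:
{"name": "carry_out", "arguments": {
  "moves": [
    [185,[0,0,0],[0,0,0.166]],
    [185,[0,0,0],[0,0,0.166]],
    [185,[0,0,0],[0,0,0.166]],
    [185,[0,0,0],[0,0,0.164]],
    [185,[0.03,-0.05,0],[0,0,0]]
  ]
}}

```text
t: 0.72
eef_pos: [0.2731, -0.4854, 0.214]
tool_rot: [-0.0, 0.992, -0.125, -0.0]
force: [0.6, 0.3, 0.0]
gripper_width: 0.044
finger_force: 0.0
```

Request:
{"name": "carry_out", "arguments": {
  "moves": [
    [185,[0.03,-0.05,0],[0,0,0]],
    [185,[0.02,-0.055,0],[0,0,0]],
    [185,[0,-0.06,0],[0,0,0]],
    [185,[0,-0.06,0],[0,0,0]],
    [185,[0,-0.06,0],[0,0,0]]
  ]
}}

```text
t: 1.35
eef_pos: [0.3919, -0.2177, 0.2142]
tool_rot: [-0.0, 0.993, -0.122, -0.0]
force: [1.1, 0.9, 1.2]
gripper_width: 0.0255
finger_force: 0.0
```

Request:
{"name": "carry_out", "arguments": {
  "moves": [
    [185,[0,-0.06,0],[0,0,0]],
    [185,[0,-0.06,0],[0,0,0]],
    [185,[-0.02,-0.055,0],[0,0,0]],
    [185,[-0.03,-0.05,0],[0,0,0]],
    [185,[0,0,0],[0,0,0]]
  ]
}}

```text
t: 1.98
eef_pos: [0.3966, 0.0135, 0.2141]
tool_rot: [-0.0, 0.993, -0.119, -0.0]
force: [-0.8, -0.7, 0.2]
gripper_width: 0.0251
finger_force: 0.0
```

Request:
{"name": "carry_out", "arguments": {
  "moves": [
    [185,[-0.012,-0.048,0],[0,0,0]],
    [185,[-0.012,-0.048,0],[0,0,0]],
    [185,[-0.013,-0.048,0],[0,0,0]],
    [185,[0,0,0],[0,0,0]],
    [185,[0,0,0],[0,0,0]]
  ]
}}

```text
t: 2.6
eef_pos: [0.3971, 0.1582, 0.2143]
tool_rot: [0.0, 0.993, -0.122, -0.0]
force: [0.7, -0.1, -0.1]
gripper_width: 0.0251
finger_force: 0.0
```

```bash
python3 - <<'E'
from h import *
s=telemetry.read_state();p=imaging.camera_params("wrist");a=imaging.read_camera("wrist")
print(s["eef_pos"],s["tool_rot"]);import pickle;pickle.dump({k:np.array(v) for k,v in p.items()},open("wp.pkl","wb"))
cv2.imwrite("pics/w1.png",a);cv2.imwrite("pics/w1b.png",cv2.resize(a,(800,600)))
d=np.array([.97,-.2425]);n=np.array([.2425,.97])
for q in[(350,215),(625,160),(312,115),(570,65)]:
    X=ray("scene",(205+q[0]/8-.4,190+q[1]/8-.4),.097)[:2];print(q,X,"s,n",X@d,X@n)
E
```

```text
[0.39705204 0.15817482 0.21431932] [ 4.17297534e-04  9.92513259e-01 -1.22136070e-01 -1.92552491e-04]
(350, 215) [0.43635461 0.18643138] s,n 0.3780543638144159 0.286654434064242
(625, 160) [0.42090312 0.12635409] s,n 0.3776351580780104 0.2246324690728513
(312, 115) [0.4694403  0.17676228] s,n 0.4124922390851501 0.28529868016468807
(570, 65) [0.45458113 0.11871621] s,n 0.41215501730205517 0.2253906513244382
```

View pics/w1b.png

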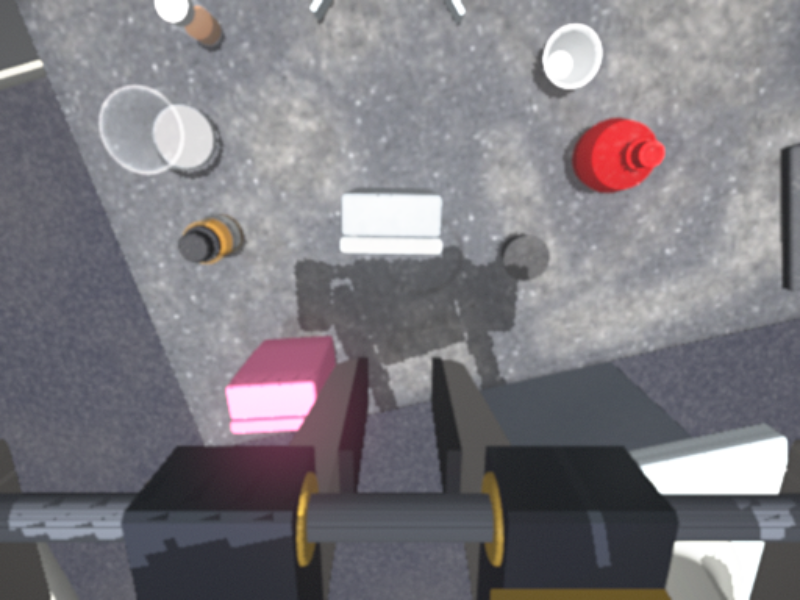

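The wrist view shows the box square to the tool at (391,222), slightly left of the finger centre at u≈400. Next I descend behind it and push high up.

Request:
{"name": "carry_out", "arguments": {
  "moves": [
    [185,[0,-0.005,0.05],[0,0,0]],
    [185,[0,0,0.05],[0,0,0]],
    [185,[0,0,0.044],[0,0,0]],
    [185,[0,0,0],[0,0,0]],
    [185,[0.006,0,0],[0,0,0]]
  ]
}}

```text
t: 3.28
eef_pos: [0.4053, 0.162, 0.0723]
tool_rot: [-0.0, 0.992, -0.122, 0.001]
force: [0.7, -0.1, 0.8]
gripper_width: 0.0253
finger_force: 0.0
```

Request:
{"name": "carry_out", "arguments": {
  "moves": [
    [185,[0.006,0,0],[0,0,0]],
    [185,[0.006,0,0],[0,0,0]],
    [185,[0.006,0,0],[0,0,0]],
    [185,[0.006,0,0],[0,0,0]],
    [185,[0.006,0,0],[0,0,0]]
  ]
}}

```text
t: 3.9
eef_pos: [0.4333, 0.1554, 0.0706]
tool_rot: [0.0, 0.993, -0.122, 0.0]
force: [0.0, 0.6, 1.6]
gripper_width: 0.0251
finger_force: 0.1
```

```bash
python3 - <<'E'
from h import *
cv2.imwrite("pics/s2.png",cv2.resize(imaging.read_camera("scene")[150:300,180:380],(800,600)))
E
```

```text
(no output)
```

View pics/s2.png

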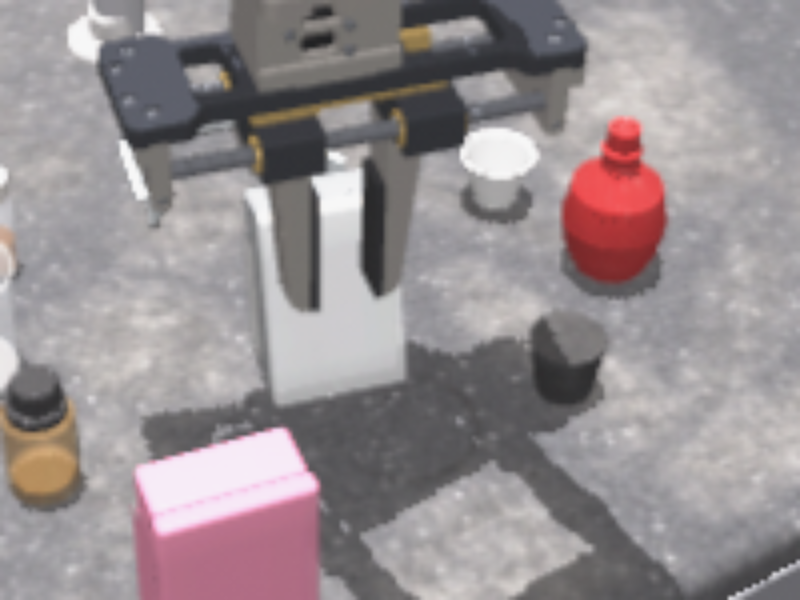

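The box is leaning, with its lower edge still at about (275,403) to (405,380), so it is tipping and not sliding. I keep pushing.

Request:
{"name": "carry_out", "arguments": {
  "moves": [
    [185,[0.005,0,0],[0,0,0]],
    [185,[0.005,0,0],[0,0,0]],
    [185,[0.004,0,0],[0,0,0]],
    [185,[0.004,0,0],[0,0,0]],
    [185,[0.004,0,0],[0,0,0]]
  ]
}}

```text
t: 4.58
eef_pos: [0.4544, 0.15, 0.0706]
tool_rot: [0.0, 0.993, -0.122, -0.0]
force: [-0.2, -0.0, 0.2]
gripper_width: 0.0251
finger_force: 0.0
```

```bash
python3 - <<'E'
from h import *
a=imaging.read_camera("scene")[130:280,180:380];b=imaging.read_camera("top")[120:270,120:320]
cv2.imwrite("pics/s3.png",np.hstack([cv2.resize(x,(400,300)) for x in(a,b)]))
E
```

```text
(no output)
```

View pics/s3.png

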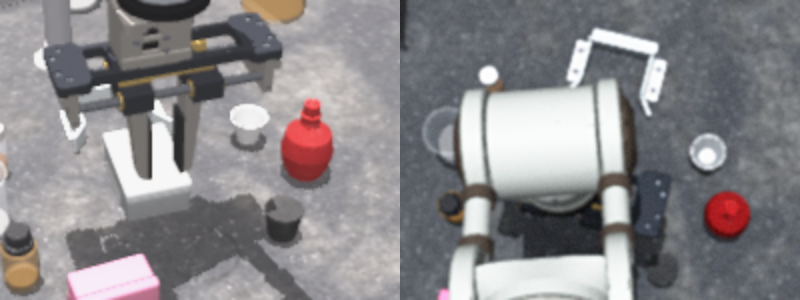

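The box now lies flat with its lid up, in front of the mouth (left view, centre about (148,170)). I retreat, go down and push it in.

Request:
{"name": "carry_out", "arguments": {
  "moves": [
    [185,[-0.025,0,0],[0,0,0]],
    [185,[-0.025,0,0],[0,0,0]],
    [185,[0,0,0],[0,0,0]],
    [185,[0,0,0.03],[0,0,0]],
    [185,[0,0,0.022],[0,0,0]]
  ]
}}

```text
t: 5.3
eef_pos: [0.4068, 0.162, 0.0181]
tool_rot: [-0.0, 0.993, -0.122, 0.001]
force: [-0.2, -0.5, 0.0]
gripper_width: 0.0253
finger_force: 0.0
```

Request:
{"name": "carry_out", "arguments": {
  "moves": [
    [185,[0.01,0,0],[0,0,0]],
    [185,[0.012,0,0],[0,0,0]],
    [185,[0.012,0,0],[0,0,0]],
    [185,[0.012,0,0],[0,0,0]],
    [185,[0.012,0,0],[0,0,0]]
  ]
}}

```text
t: 5.92
eef_pos: [0.4628, 0.148, 0.0189]
tool_rot: [-0.0, 0.993, -0.122, -0.0]
force: [-1.9, -0.2, 0.8]
gripper_width: 0.0249
finger_force: 0.7
```

Request:
{"name": "carry_out", "arguments": {
  "moves": [
    [185,[0.01,0,0],[0,0,0]],
    [185,[0.01,0,0],[0,0,0]],
    [185,[0.01,0,0],[0,0,0]],
    [185,[0.01,0,0],[0,0,0]],
    [185,[0.01,0,0],[0,0,0]]
  ]
}}

```text
t: 6.55
eef_pos: [0.5111, 0.1359, 0.0185]
tool_rot: [0.0, 0.993, -0.122, -0.0]
force: [-0.8, -0.2, 0.7]
gripper_width: 0.0252
finger_force: 0.4
```

Request:
{"name": "carry_out", "arguments": {
  "moves": [
    [185,[0.007,0,0],[0,0,0]],
    [185,[0.007,0,0],[0,0,0]],
    [185,[0.007,0,0],[0,0,0]],
    [185,[0.006,0,0],[0,0,0]],
    [185,[0.004,0,0],[0,0,0]]
  ]
}}

```text
t: 7.18
eef_pos: [0.5409, 0.1285, 0.0186]
tool_rot: [-0.0, 0.993, -0.122, 0.0]
force: [-0.8, 0.8, 0.9]
gripper_width: 0.0251
finger_force: 1.0
```

Request:
{"name": "carry_out", "arguments": {
  "moves": [
    [185,[0.002,0,0],[0,0,0]],
    [185,[0.002,0,0],[0,0,0]],
    [185,[0.002,0,0],[0,0,0]],
    [185,[0.001,0,0],[0,0,0]],
    [185,[0,0,0],[0,0,0]]
  ]
}}

```text
t: 7.8
eef_pos: [0.5411, 0.1285, 0.0179]
tool_rot: [0.0, 0.993, -0.121, -0.007]
force: [-20.6, 5.0, 18.1]
gripper_width: 0.0254
finger_force: 10.5
```

It stopped firmly at about 21 N. I back off and check that it is home.

Request:
{"name": "carry_out", "arguments": {
  "moves": [
    [185,[-0.01,0,0],[0,0,0]],
    [185,[-0.03,0,0],[0,0,0]],
    [185,[-0.04,0,-0.03],[0,0,0]],
    [185,[-0.03,0,-0.05],[0,0,0]],
    [185,[-0.03,0,-0.05],[0,0,0]]
  ]
}}

```text
t: 8.43
eef_pos: [0.4107, 0.1608, 0.1499]
tool_rot: [0.0, 0.993, -0.122, 0.001]
force: [0.7, -0.3, 1.2]
gripper_width: 0.0252
finger_force: 0.0
```

```bash
python3 - <<'E'
from h import *
a=imaging.read_camera("wrist");b=imaging.read_camera("top")[120:220,150:283]
cv2.imwrite("pics/w4.png",a);cv2.imwrite("pics/s4.png",np.hstack([cv2.resize(x,(400,300)) for x in(a,b)]))
E
```

```text
(no output)
```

View pics/s4.png

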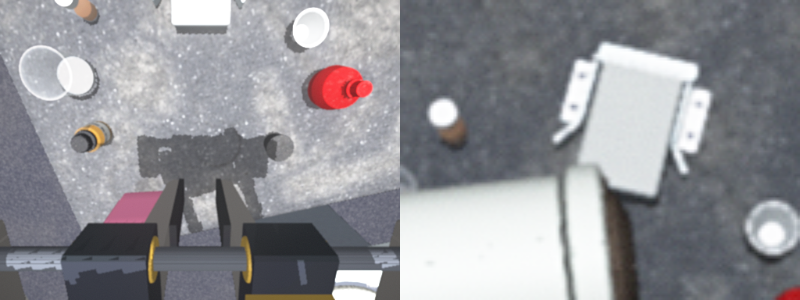

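Top view: the box sits square between the rails with its leading edge at the stop, (600,62) to (697,78). A quick numeric check follows.

```bash
python3 - <<'E'
from h import *
d=np.array([.97,-.2425]);n=np.array([.2425,.97])
for q,z in[((258,197),0),((258,190),.036),((200,62),.036),((297,78),.036),((200,45),.026),((298,65),.026)]:
    X=ray("top",(150+q[0]/3-.3,120+q[1]/3-.3),z)[:2];print(q,X@d,X@n)
E
```

```text
(258, 197) 0.5114542975092728 0.22114113636787347
(258, 190) 0.5090766644318659 0.2199115721577508
(200, 62) 0.597015104585368 0.2864772071672855
(297, 78) 0.6013863417046038 0.21108485430933116
(200, 45) 0.613408413135072 0.29108964332636794
(298, 65) 0.614817656875769 0.21330677657737113
```

Request:
{"name": "carry_out", "arguments": {
  "moves": [
    [185,[-0.02,0.02,-0.03],[0,0,0]],
    [185,[0,0.055,0],[0,0,0]],
    [185,[0,0.06,0],[0,0,0]],
    [185,[0,0.06,0],[0,0,0]],
    [185,[0,0.06,0],[0,0,0]]
  ]
}}

```text
t: 9.15
eef_pos: [0.33, -0.0839, 0.1784]
tool_rot: [0.001, 0.993, -0.122, 0.001]
force: [1.0, -1.0, -0.2]
gripper_width: 0.0252
finger_force: 0.0
```

```bash
python3 - <<'E'
from h import *
a=imaging.read_camera("scene");b=imaging.read_camera("top")
cv2.imwrite("pics/sc5.png",a);cv2.imwrite("pics/tp5.png",b)
cv2.imwrite("pics/s5.png",np.hstack([cv2.resize(x,(400,600),interpolation=cv2.INTER_CUBIC) for x in(a[160:250,200:260],b[130:205,195:245])]))
E
```

```text
(no output)
```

View pics/s5.png

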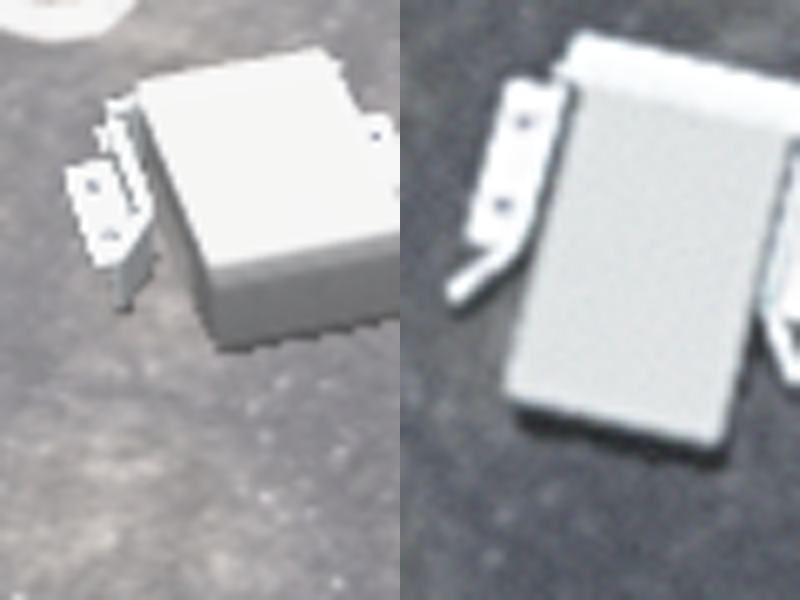

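Right view: the lid's corners are at about (580,90), (785,135), (720,440), (507,395), and the trailing end is clear of the mouth. I'll calculate the distances.

```bash
python3 - <<'E'
from h import *
d=np.array([.97,-.2425]);n=np.array([.2425,.97])
f=lambda q,z:(lambda X:np.round([X@d,X@n],4))(ray("top",(195+(q[0]-400)/8-.44,130+q[1]/8-.44),z)[:2])
for q in[(580,85),(787,132),(722,438),(507,393)]:print("lid",f(q,.036))
for q in[(515,408),(722,458)]:print("trail foot",f(q,0))
for q in[(578,33),(800,83)]:print("stop back top",f(q,.026))
g=lambda q,z:(lambda X:np.round([X@d,X@n],4))(ray("scene",(200+q[0]*.15-.4,160+q[1]*.15-.4),z)[:2])
print("scene trail foot",g((222,348),0),"lid trail",g((212,268),.036),"lid lead",g((140,85),.036),g((320,50),.036))
E
```

```text
lid [0.5978 0.285 ]
lid [0.5976 0.2238]
lid [0.5057 0.2212]
lid [0.5047 0.2834]
trail foot [0.5085 0.2847]
trail foot [0.5076 0.2224]
stop back top [0.6161 0.2907]
stop back top [0.6159 0.2242]
scene trail foot [0.5077 0.2829] lid trail [0.503 0.286] lid lead [0.5998 0.2846] [0.6013 0.2239]
```

```bash
python3 - <<'E'
from h import *
d=np.array([.97,-.2425]);n=np.array([.2425,.97])
def P(c,s,m,z):
    return proj(c,[*(s*d+m*n),z])
for s in(.601,.605,.609,.613):
  for m,z in((.294,.026),(.2545,.026),(.215,.026)):
    u=P("scene",s,m,z);print("s",s,m,z,"crop",np.round((u-[200,160]+.4)/.15))
a=cv2.imread("pics/sc5.png");b=cv2.imread("pics/scene0.png")
X=[x[155:205,190:270] for x in(b,a)]
cv2.imwrite("pics/s6.png",np.vstack([cv2.resize(np.hstack(X),(800,250),interpolation=cv2.INTER_CUBIC),cv2.resize(np.hstack([cv2.imread(f"pics/{k}.png")[125:175,195:275] for k in("top0","tp5")]),(800,250),interpolation=cv2.INTER_CUBIC)]))
E
```

```text
s 0.601 0.294 0.026 crop [113. 113.]
s 0.601 0.2545 0.026 crop [231.  92.]
s 0.601 0.215 0.026 crop [347.  71.]
s 0.605 0.294 0.026 crop [110. 106.]
s 0.605 0.2545 0.026 crop [228.  85.]
s 0.605 0.215 0.026 crop [344.  64.]
s 0.609 0.294 0.026 crop [107.  99.]
s 0.609 0.2545 0.026 crop [225.  78.]
s 0.609 0.215 0.026 crop [340.  58.]
s 0.613 0.294 0.026 crop [104.  92.]
s 0.613 0.2545 0.026 crop [221.  72.]
s 0.613 0.215 0.026 crop [337.  51.]
```

View pics/s6.png

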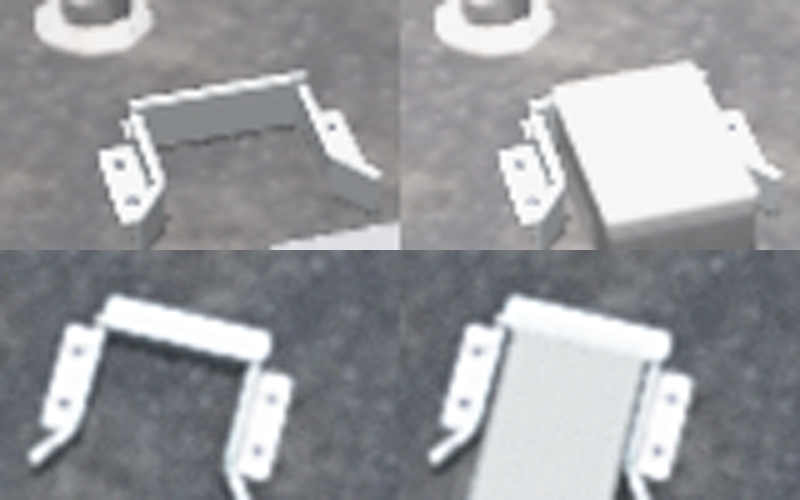

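```bash
python3 - <<'E'
from h import *
d=np.array([.97,-.2425]);n=np.array([.2425,.97])
g=lambda q,z:(lambda X:np.round([X@d,X@n],4))(ray("scene",(190+q[0]/5-.4,155+q[1]/5-.4),z)[:2])
print("stop foot",g((160,147),0),g((297,125),0),"top front",g((145,108),.026),g((300,80),.026),"top mid",g((135,103),.026),g((303,74),.026))
print("lid lead",g((155,88),.036),g((290,63),.036))
a=cv2.cvtColor(cv2.imread("pics/tp5.png"),6);b=cv2.cvtColor(cv2.imread("pics/top0.png"),6);s=cv2.cvtColor(cv2.imread("pics/sc5.png"),6);s0=cv2.cvtColor(cv2.imread("pics/scene0.png"),6)
def prof(cam,im,ss,m,z):
    return [int(cv2.getRectSubPix(im.astype(np.float32),(1,1),tuple(map(float,proj(cam,[*(q*d+m*n),z]))))[0,0]) for q in ss]
L=np.arange(.585,.626,.002)
print("top before z0",list(zip(np.round(L,3),prof("top",b,L,.2545,0))))
print("top after z.036",list(zip(np.round(L,3),prof("top",a,L,.2545,.036))))
T=np.arange(.495,.521,.002)
for m in(.235,.27):
  print("top trail z0",list(zip(np.round(T,3),prof("top",a,T,m,0))));print("scene trail z0",list(zip(np.round(T,3),prof("scene",s,T,m,0))))
print("scene stop foot before z0",list(zip(np.round(L,3),prof("scene",s0,L,.2545,0))))
E
```

```text
stop foot [0.6056 0.2827] [0.6032 0.2207] top front [0.6009 0.2892] [0.6009 0.2196] top mid [0.6057 0.2925] [0.6049 0.2171]
lid lead [0.6003 0.2844] [0.601 0.224]
top before z0 [(np.float64(0.585), 107), (np.float64(0.587), 102), (np.float64(0.589), 93), (np.float64(0.591), 92), (np.float64(0.593), 96), (np.float64(0.595), 101), (np.float64(0.597), 102), (np.float64(0.599), 91), (np.float64(0.601), 77), (np.float64(0.603), 71), (np.float64(0.605), 81), (np.float64(0.607), 120), (np.float64(0.609), 200), (np.float64(0.611), 243), (np.float64(0.613), 253), (np.float64(0.615), 253), (np.float64(0.617), 253), (np.float64(0.619), 254), (np.float64(0.621), 252), (np.float64(0.623), 234), (np.float64(0.625), 168)]
top after z.036 [(np.float64(0.585), 224), (np.float64(0.587), 225), (np.float64(0.589), 226), (np.float64(0.591), 226), (np.float64(0.593), 225), (np.float64(0.595), 224), (np.float64(0.597), 230), (np.float64(0.599), 239), (np.float64(0.601), 246), (np.float64(0.603), 249), (np.float64(0.605), 252), (np.float64(0.607), 253), (np.float64(0.609), 253), (np.float64(0.611), 241), (n
[... 1547 characters left out ...]
p.float64(0.513), 112), (np.float64(0.515), 113), (np.float64(0.517), 114), (np.float64(0.519), 115), (np.float64(0.521), 116)]
scene stop foot before z0 [(np.float64(0.585), 137), (np.float64(0.587), 134), (np.float64(0.589), 129), (np.float64(0.591), 125), (np.float64(0.593), 122), (np.float64(0.595), 124), (np.float64(0.597), 125), (np.float64(0.599), 121), (np.float64(0.601), 115), (np.float64(0.603), 105), (np.float64(0.605), 100), (np.float64(0.607), 119), (np.float64(0.609), 134), (np.float64(0.611), 135), (np.float64(0.613), 136), (np.float64(0.615), 137), (np.float64(0.617), 137), (np.float64(0.619), 137), (np.float64(0.621), 136), (np.float64(0.623), 136), (np.float64(0.625), 136)]
```

The stop's inner face is at s≈0.600–0.603: my earlier 0.609 mistook the bright top edge for the foot. This matches three things:
- the mouth at about 0.530
- the given start range for the box
- the hard 20 N stop with the pads at 0.5036 (+97 mm = 0.6006)

So the box is home, and the arm is well clear.

```bash
python3 -c "
from h import *
print(order.job_done())"
```

```text
the job is handed in; nothing more can be done
None
```

I tipped the box flat with its lid up, pushed it into the bracket until it stopped hard at about 21 N, and handed the job in with the arm clear. By my measurements its leading end is at the back stop to within a few millimetres. The hand-in returned no verdict.

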